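# Tip the ore sample into the feeder hopper

## Task

Pick up the steel sample tray by its black grip and tip all five ore lumps into the feeder's hopper. Then stand the empty tray flat in the shallow white wash pan and let go of it, and after that slide the hopper's cover fully shut. Leave the other things on the bench where they are.

Things in the scene. Friction and masses are not known exactly. Their poses are not given: they have to be found in the camera images.
- tray: stainless sample tray like an open-fronted scoop, 150 mm long (its x) x 104 mm wide (its y), side and rear walls 40 mm high, 3 mm sheet. Origin: centre of its underside. +x points to the open front, z up. The last 35 mm of the floor ramp up to a pouring lip 14 mm above the underside at x = +75 mm. A bail over the middle carries the grip. About 0.25 kg, plus the lumps
- tray_grip (a point): centre of the tray's black grip plate, at x = -8 mm, z = 108 mm in the tray's frame. The plate is 104 mm long (along tray y), 30 mm high and 10 mm thick, and leans back 30 degrees from upright: its top is displaced towards the tray's rear (-x). Below it the bail is open, about 90 mm above the floor, so lumps slide out underneath
- feeder: fixed sample feeder: a grey base carrying a rectangular steel hopper, outside 158 mm (its x) x 128 mm (its y), open top at height 140 mm. Origin: centre of its underside on the bench, z up. The inside is 150 x 120 mm at the top, slopes in below 90 mm and has its floor at 24 mm. Two aluminium cover rails at x = +-84 mm, 142 mm high, run out to y = -208 mm; on the +y side nothing stands out
- hopper_mouth (a point): centre of the hopper's open top, level with the rim, 140 mm above the bench; axes as the feeder's
- cover (a joint): position in m of the hopper's flat sliding cover: 0 = fully shut over the mouth, 0.13 = fully open. It slides level along the feeder's -y as it opens; about 2 N moves it and it stays where left
- cover_grip (a point): centre of the cover's upright black grip, a plate 60 mm long (along feeder x), 12 mm thick (along feeder y), 36 mm high, rising from the cover plate (top at 148 mm) to 184 mm; this point is 166 mm above the bench. It moves with the cover: at feeder y = +45 mm when shut
- pan: fixed white enamel wash pan, outside 152 mm (its x) x 202 mm (its y), 30 mm high, walls and floor 5 mm. Origin: centre of its underside. The tray fits in it flat with its long side along the pan's y, either way round
- lump0_c (a point): centre of ore lump 1 of 5, a grey faceted stone about 33 mm across and 30 mm high, about 45 g, at the start loose in the tray
- lump1_c (a point): centre of ore lump 2 of 5, a grey faceted stone about 33 mm across and 30 mm high, about 45 g, at the start loose in the tray
- lump2_c (a point): centre of ore lump 3 of 5, a grey faceted stone about 33 mm across and 30 mm high, about 45 g, at the start loose in the tray
- lump3_c (a point): centre of ore lump 4 of 5, a grey faceted stone about 33 mm across and 30 mm high, about 45 g, at the start loose in the tray
- lump4_c (a point): centre of ore lump 5 of 5, a grey faceted stone about 33 mm across and 30 mm high, about 45 g, at the start loose in the tray
- beaker: bystander: clear glass beaker, 72 mm across, 85 mm tall; origin at its underside
- mortar: bystander: white ceramic bowl, 90 mm across, 50 mm tall; origin at its underside
- amber: bystander: amber bottle with black cap, 64 mm across, 160 mm tall; origin at its underside
- jar: bystander: squat amber jar, 70 mm across, 100 mm tall; origin at its underside
- wash: bystander: white plastic bottle, 68 mm across, 170 mm tall; origin at its underside
- brush: bystander: hand brush 200 mm long, lying down
- weight: bystander: brass cylinder weight, 48 mm across, 45 mm tall; origin at its underside
Things that resemble listed ones, but are neither listed nor needed, are in the scene too. Leave any blue look-alike of the part that bears lump0_c alone. What is shaped like the part that bears lump2_c but purple is not meant.

How it is judged:
On the way, in this order (a step that is already met when the one before it is completed fails the run):
1. all five lumps lie in the hopper, its cover still open and the tray not yet in the pan (horizontal distance between each of lump0_c, lump1_c, lump2_c, lump3_c, lump4_c and hopper_mouth below 0.095 m and height (world z) of lump0_c between 0.022 and 0.132 m and height (world z) of lump1_c between 0.022 and 0.132 m and height (world z) of lump2_c between 0.022 and 0.132 m and height (world z) of lump3_c between 0.022 and 0.132 m and height (world z) of lump4_c between 0.022 and 0.132 m and not (horizontal distance between tray and pan below 0.06 m and height (world z) of tray below 0.02 m and angle between tray's own z axis and vertical below 0.12 rad) and value of joint cover above 0.06 m), for 0.2 s.
2. the empty tray stands flat in the wash pan, released, the cover still open (horizontal distance between tray and pan below 0.06 m and height (world z) of tray below 0.02 m and angle between tray's own z axis and vertical below 0.12 rad and horizontal distance between each of lump0_c, lump1_c, lump2_c, lump3_c, lump4_c and hopper_mouth below 0.095 m and height (world z) of lump0_c between 0.022 and 0.132 m and height (world z) of lump1_c between 0.022 and 0.132 m and height (world z) of lump2_c between 0.022 and 0.132 m and height (world z) of lump3_c between 0.022 and 0.132 m and height (world z) of lump4_c between 0.022 and 0.132 m and contact force between the fingers and tray below 0.1 N and value of joint cover above 0.06 m), for 0.2 s.
At the end, for the whole second after the job is handed in: All five lumps lie inside the hopper below its rim, the tray is at rest flat in the wash pan (within 60 mm of its centre and 7 degrees of level), and the hopper's cover is shut to within 6 mm (horizontal distance between each of lump0_c, lump1_c, lump2_c, lump3_c, lump4_c and hopper_mouth below 0.095 m and height (world z) of lump0_c between 0.022 and 0.132 m and height (world z) of lump1_c between 0.022 and 0.132 m and height (world z) of lump2_c between 0.022 and 0.132 m and height (world z) of lump3_c between 0.022 and 0.132 m and height (world z) of lump4_c between 0.022 and 0.132 m and horizontal distance between tray and pan below 0.06 m and height (world z) of tray below 0.02 m and angle between tray's own z axis and vertical below 0.12 rad and value of joint cover below 0.006 m and linear speed of tray below 0.02 m/s); the robot touches nothing.
It fails at once if a bystander is moved by more than 40 mm (distance of any of beaker, mortar, amber, jar, wash, brush, weight from where it was at the start of the episode above 0.04 m).
It also fails if it takes over 64 s, if anything falls off the work surface, if the arm or the gripper's body presses on something with over 40 N, if the wrist force passes 120 N, or if a joint passes its speed limit or range.

## Robot

A 7-joint arm with a two-finger parallel gripper is mounted at the origin on the work surface. World frame = base frame: x ahead of the robot, y to its left, z up, the work surface at z = 0. Lengths are in m, angles in rad, forces in N, time in s.
With the tool pointing down it reaches from about 0.4 to 0.85 m from the base axis. Payload 10.4 kg.
Tool frame: the origin (TCP) lies at the centre of the arm's flange, where the gripper is bolted on; the fingertips stand 182 mm ahead of it and the grasp point (between the pads) lies 164 mm ahead of it; z points along the fingers, y is the line along which they close (so a half turn about z gives the same grasp; the last joint's range is limited). The gripper opens to 87 mm and grips with 3 to 60 N. Pads are 19 mm wide; open, the fingers measure 117 mm over their backs; the gripper's body (75 mm by 190 mm) begins 51 mm behind the grasp point.
Start: joints at [-1.138, 0.332, -0.065, 1.46, 0.022, 1.35, -0.088], TCP at [0.275, 0.561, 0.405] pointing down, gripper open.
Joint ranges: [-2.6, 2.6], [-0.5, 2.12], [-1.47, 1.34], [0.16, 2.42], [-1.27, 4.41], [0.06, 2.06], [-2.6, 2.6]. Speed limits (rad/s): [2.22, 2.22, 2.79, 2.79, 3.14, 3.14, 3.14].

## Interface

Orientations are given as a unit quaternion [x, y, z, w].
In Python, from bench import r, eyes, job gives the robot as it stands. The module is installed in compiled form; this text tells all that it offers.
- The arm moves only by the shell command python3 -m inch 'ROWS' [OPENING] [FORCE]. ROWS is JSON, a list of rows, each a list of 6 numbers: the shift along the tool's x, y, z normalised to -1 to 1, where 1 is 4 cm, then the turn, a rotation vector about the tool's x, y, z normalised to -1 to 1, where 1 is 0.12 rad. In form: [[x, y, z, wx, wy, wz], ...]. A call has exactly 5 rows; each row shifts and turns the commanded pose from where the row before left it, along the tool's axes as they then stand; what a row does not reach is not made up. A row lasts 1/12 s, in which the tool goes at most 41.7 mm and 7.16 degrees, less where a joint would pass 70% of its speed; a pose out of reach is approached as far as the arm can. A call with a number of a shift or a turn outside -1 to 1 is refused whole. A call with a gripper value outside its range is refused whole. OPENING is the gripper command: -1 is shut, 1 is fully open, values between are in proportion, set as the call begins (- or left out, the last holds). The fingers move at their own pace and stop on an object; FORCE is the grip in N (left out, the last holds). Time passes only in rows, so rows that do not move let the fingers close, or fill a call up. It gives the time, the measured TCP pose, the force, the opening and the grip force at its end, in the units of the state.
- r.read_state(): the state, without advancing time (a new reading comes with each control period).
- eyes.camera(name): name is "scene" or "side" or "wrist"; returns a dict with "pixels" (384x512x3 uint8, red, green, blue), "fx", "fy", "cx", "cy" (pixels), "extrinsics" (4x4, takes a point from camera to world coordinates). Camera axes: x right, y down, z forward; pixel columns grow to the right and rows downward; lengths in m; the calibration is good to about 2 mm. A picture is of the moment at which its call begins. There is no depth.
- job.close_job(): hands the job in; it is judged then, once.
The state is a dict: "time": time; "joint_positions": joint angles; "joint_vel": joint speeds; "joint_torque": joint torques, N m; "ee_pos": TCP position; "eef_rot": TCP orientation; "ft_force": force on the tool from outside, world axes, zero at the start; "torque": the same for the moment, N m; "width": finger opening in m; "grip_force": force on a finger pad.
Only numpy, scipy, OpenCV 4.12 (cv2) and the standard library are available. Lean on these libraries where they do the work, as an engineer would, in place of code of your own. Each camera call takes 0.05 s, during which the arm holds its last target. There are 200 camera calls.

## Working session

There is one attempt and no reset: what is moved stays moved. The work goes in short steps, Python scripts to look and compute and a shell command to move; the robot and the scene stay as the last step left them, time stands still between calls to the robot, and variables do not carry over. Pictures are saved under pics/ and viewed, at most 11 in all, crops included, and the job is handed in when it is done.

```bash
mkdir -p pics; cat > h.py <<'E'
import numpy as np, cv2
from bench import r, eyes, job
from scipy.spatial.transform import Rotation as R
def snap(n,fn=None):
    c=eyes.camera(n)
    if fn: cv2.imwrite('pics/'+fn,cv2.cvtColor(c['pixels'],cv2.COLOR_RGB2BGR))
    np.savez('cam_'+n+'.npz',**{k:np.array(v) for k,v in c.items()})
    return c
def load(n): return dict(np.load('cam_'+n+'.npz'))
def onz(c,u,v,z):
    E=np.array(c['extrinsics']); d=E[:3,:3]@np.array([(u-c['cx'])/c['fx'],(v-c['cy'])/c['fy'],1]); o=E[:3,3]
    return (o+d*(z-o[2])/d[2]).round(4)
def proj(c,p):
    E=np.array(c['extrinsics']); q=E[:3,:3].T@(np.array(p)-E[:3,3]); return np.round([c['fx']*q[0]/q[2]+c['cx'],c['fy']*q[1]/q[2]+c['cy']],1)
E
python3 - <<'E'
from h import *
a=snap('scene','a.png');b=snap('side','b.png')
im=np.vstack([cv2.imread('pics/a.png'),cv2.imread('pics/b.png')])
print(r.read_state()); print(a['extrinsics'],a['fx']);print(b['extrinsics'],b['fx'])
E
```

```text
{'time': 0.1, 'joint_positions': array([-1.13758883,  0.33279702, -0.06472551,  1.4608103 ,  0.02160745,
        1.34988282, -0.08848478]), 'joint_vel': array([ 3.96121345e-04, -1.05979072e-03, -4.41106240e-04, -1.63873129e-03,
       -3.59179966e-04,  1.85000479e-03, -9.72803848e-05]), 'joint_torque': array([ 1.27131774e-03, -6.24539995e+01,  2.43233383e-02, -3.90715635e+01,
       -6.14506868e-02,  3.65967059e-02,  2.37441657e-05]), 'ee_pos': array([0.2750544 , 0.56110932, 0.40406316]), 'eef_rot': array([ 2.25907096e-01,  9.74148666e-01, -5.90523567e-04, -1.10764368e-04]), 'ft_force': array([-0.22267491, -0.6144445 ,  0.71639156]), 'torque': array([-0.00594496,  0.02827137,  0.01539262]), 'grip_force': 0.0, 'width': 0.08687839575032821}
[[-0.27758533  0.57049639 -0.77296847  1.35945315]
 [ 0.96044765  0.14631951 -0.23691965  0.2832008 ]
 [-0.02206144 -0.80816117 -0.58854806  0.73018818]
 [ 0.          0.          0.          1.        ]] 429.00111141702723
[[-9.99872768e-01  1.59438546e-02  4.91868269e-04  5.41151873e-01]
 [ 1.15521174e-02  7.45032414e-01 -6.66928220e-01  7.20680947e-01]
 [-1.09998643e-02 -6.66837683e-01 -7.45121807e-01  8.91806330e-01]
 [ 0.00000000e+00  0.00000000e+00  0.00000000e+00  1.00000000e+00]] 397.49214799698274
```

View pics/a.png

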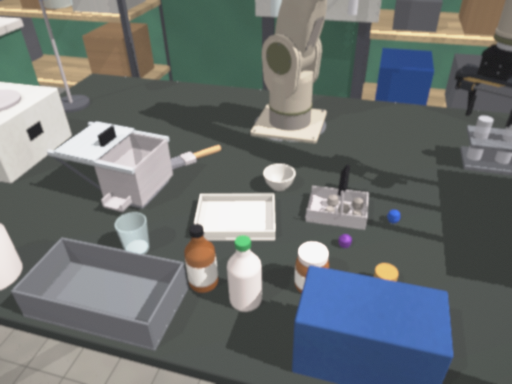

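View pics/b.png

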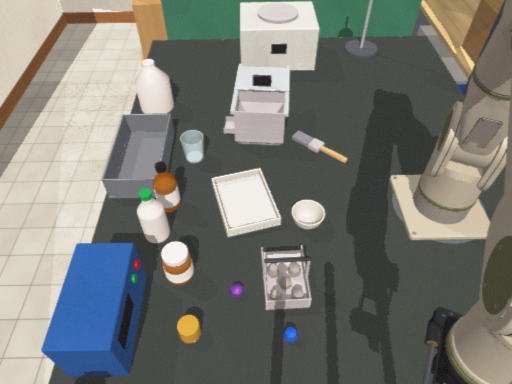

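Scene view: tray at about (338,205), pan (235,215), feeder (137,165). Side view: tray (286,278), pan (246,202), feeder (260,105) with the cover's grip at (262,80). The blue (291,334) and purple (237,290) balls are look-alikes and stay put. The grey lumps in the tray are the ones meant. I'll enlarge to measure.

```bash
python3 - <<'E'
from h import *
a=cv2.imread('pics/a.png');b=cv2.imread('pics/b.png')
def crop(i,x,y,w,h):return cv2.resize(i[y:y+h,x:x+w],(400,300),interpolation=cv2.INTER_CUBIC)
m=np.vstack([np.hstack([crop(b,240,232,100,75+10)if 0 else crop(b,236,235,100,75),crop(a,288,160,100,75)]),np.hstack([crop(b,200,60,120,90),crop(b,195,160,120,90)])])
cv2.imwrite('pics/c.png',m)
E
```

```text
(no output)
```

View pics/c.png

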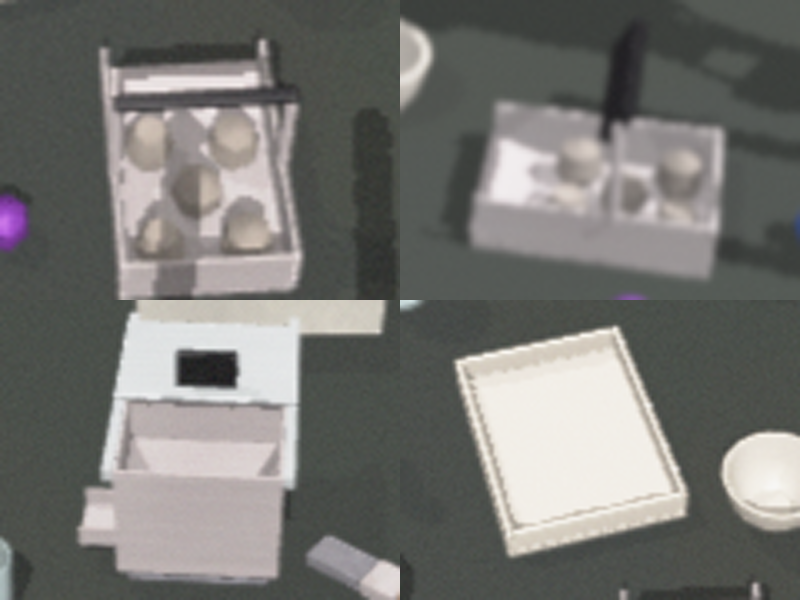

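Crop: the tray's open front faces the feeder (world -y) and its rear wall faces the side camera. The grip plate runs (116,100)-(298,95), there are five grey lumps inside, and the hopper cover is open with its grip at (207,368).

```bash
python3 - <<'E'
from h import *
b=load('side');a=load('scene')
def T(n,pts,off,s,z):
    P=np.array([onz(b,off[0]+(u)/s,off[1]+(v)/s,z) for u,v in pts]); print(n,P[:,:2].tolist(),'mean',P.mean(0).round(4)); 
    print('  edges',[np.linalg.norm(P[i]-P[(i+1)%len(P)]).round(3) for i in range(len(P))],[np.degrees(np.arctan2(*(P[(i+1)%len(P)]-P[i])[1::-1])).round(1) for i in range(len(P))]);return P
T('tray rim RL,RR,FR,FL',[(120,262),(300,252),(263,42),(103,48)],(236,235),4,.04)
T('grip mid',[(116,101),(298,95)],(236,235),4,.115)
T('pan',[(57,60),(220,28),(288,190),(110,230)],(195,160),10/3,.03)
T('hopper front rim',[(118,172),(284,172)],(200,60),10/3,.14)
T('hopper base',[(118,275),(278,280)],(200,60),10/3,.0)
T('cover front',[(122,98),(297,105)],(200,60),10/3,.148)
T('cover grip top',[(178,52),(238,52)],(200,60),10/3,.184)
E
```

```text
tray rim RL,RR,FR,FL [[0.506, 0.3015], [0.402, 0.2971], [0.4088, 0.1526], [0.5109, 0.1552]] mean [0.4569 0.2266 0.04  ]
  edges [np.float64(0.104), np.float64(0.145), np.float64(0.102), np.float64(0.146)] [np.float64(-177.6), np.float64(-87.3), np.float64(1.5), np.float64(91.9)]
grip mid [[0.5074, 0.2407], [0.4043, 0.2387]] mean [0.4558 0.2397 0.115 ]
  edges [np.float64(0.103), np.float64(0.103)] [np.float64(-178.9), np.float64(1.1)]
pan [[0.6508, -0.0994], [0.5033, -0.1366], [0.4535, 0.052], [0.5988, 0.0897]] mean [ 0.5516 -0.0236  0.03  ]
  edges [np.float64(0.152), np.float64(0.195), np.float64(0.15), np.float64(0.196)] [np.float64(-165.8), np.float64(104.8), np.float64(14.5), np.float64(-74.6)]
hopper front rim [[0.579, -0.2753], [0.4259, -0.2713]] mean [ 0.5024 -0.2733  0.14  ]
  edges [np.float64(0.153), np.float64(0.153)] [np.float64(178.5), np.float64(-1.5)]
hopper base [[0.5843, -0.2913], [0.4233, -0.2798]] mean [ 0.5038 -0.2855  0.    ]
  edges [np.float64(0.161), np.float64(0.161)] [np.float64(175.9), np.float64(-4.1)]
cover front [[0.576, -0.3819], [0.407, -0.3655]] mean [ 0.4915 -0.3737  0.148 ]
  edges [np.float64(0.17), np.float64(0.17)] [np.float64(174.5), np.float64(-5.5)]
cover grip top [[0.521, -0.4039], [0.4632, -0.4023]] mean [ 0.4921 -0.4031  0.184 ]
  edges [np.float64(0.058), np.float64(0.058)] [np.float64(178.4), np.float64(-1.6)]
```

```bash
cat >> h.py <<'E'
M=np.array([[0,np.cos(np.pi/6),.5],[1,0,0],[0,.5,-np.cos(np.pi/6)]])
def tool(p_grip,yaw,tip=0,flip=False,lift=0):
    """TCP pose with grasp point at p_grip, tray yaw/tip in deg"""
    Rt=R.from_euler('z',yaw,degrees=True).as_matrix()@R.from_euler('y',tip,degrees=True).as_matrix()@M
    if flip: Rt=Rt@np.diag([-1,-1,1])
    return np.array(p_grip)-Rt[:,2]*(.164+lift),Rt
def plan(p,Rt,cur=None,n=None):
    """repeatable constant row (screw) from the current pose to p,Rt"""
    from scipy.linalg import logm
    if cur is None:
        s=r.read_state(); cur=(s['ee_pos'],R.from_quat(s['eef_rot']).as_matrix())
    A=np.eye(4);A[:3,:3]=cur[1];A[:3,3]=cur[0];B=np.eye(4);B[:3,:3]=Rt;B[:3,3]=p
    D=np.linalg.inv(A)@B; w=R.from_matrix(D[:3,:3]).as_rotvec()
    if n is None: n=int(np.ceil(max(np.linalg.norm(w)/.12,np.linalg.norm(D[:3,3])/.04)*1.02))
    n=max(n,1)
    L=np.real(logm(D))/n
    from scipy.linalg import expm
    d=expm(L); print('n',n,'row',np.r_[d[:3,3]/.04,R.from_matrix(d[:3,:3]).as_rotvec()/.12].round(3).tolist())
def wrist(p,Rt,beta):
    az=np.arctan2(p[1],p[0]); F=R.from_euler('zy',[0,0]); F=R.from_euler('ZY',[az,beta])
    Q=F.inv()*R.from_matrix(Rt)*R.from_euler('z',-90,degrees=True).inv()
    return np.degrees(az).round(),Q.as_euler('ZYZ',degrees=True).round()
E
python3 - <<'E'
from h import *
s=r.read_state();print('start',wrist(s['ee_pos'],R.from_quat(s['eef_rot']).as_matrix(),1.79))
for nm,g,yaw,tip in [('pick',(.457,.236,.108),-88.5,0),('lift',(.457,.2,.3),-88.5,0),('pre',(.497,-.25,.27),-94,0),('pour40',(.5,-.34,.27),-94,40),('pour70',(.499,-.36,.275),-94,70),('pan',(.55,-.016,.115),-75,0)]:
    for f in (0,1):
        p,Rt=tool(g,yaw,tip,f); print(nm,'A'if f else'B',p.round(3),np.linalg.norm(p[:2]).round(3),[wrist(p,Rt,b)[1].tolist() for b in (1.6,2.0)])
E
```

```text
start (np.float64(64.0), array([ -0.,  78., 180.]))
pick B [0.455 0.318 0.25 ] 0.555 [[-26.0, 104.0, -59.0], [-25.0, 84.0, -50.0]]
pick A [0.455 0.318 0.25 ] 0.555 [[-26.0, 104.0, 121.0], [-25.0, 84.0, 130.0]]
lift B [0.455 0.282 0.442] 0.535 [[-26.0, 103.0, -62.0], [-26.0, 82.0, -52.0]]
lift A [0.455 0.282 0.442] 0.535 [[-26.0, 103.0, 118.0], [-26.0, 82.0, 128.0]]
pre B [ 0.503 -0.168  0.412] 0.53 [[-29.0, 81.0, -102.0], [-33.0, 62.0, -89.0]]
pre A [ 0.503 -0.168  0.412] 0.53 [[-29.0, 81.0, 78.0], [-33.0, 62.0, 91.0]]
pour40 B [ 0.498 -0.368  0.432] 0.619 [[8.0, 94.0, -122.0], [9.0, 71.0, -126.0]]
pour40 A [ 0.498 -0.368  0.432] 0.619 [[8.0, 94.0, 58.0], [9.0, 71.0, 54.0]]
pour70 B [ 0.492 -0.465  0.401] 0.677 [[33.0, 113.0, -123.0], [30.0, 93.0, -135.0]]
pour70 A [ 0.492 -0.465  0.401] 0.677 [[33.0, 113.0, 57.0], [30.0, 93.0, 45.0]]
pan B [0.529 0.063 0.257] 0.533 [[-30.0, 84.0, -96.0], [-33.0, 65.0, -84.0]]
pan A [0.529 0.063 0.257] 0.533 [[-30.0, 84.0, 84.0], [-33.0, 65.0, 96.0]]
```

```bash
python3 - <<'E'
from h import *
s=r.read_state();R0=R.from_quat(s['eef_rot']).as_matrix()
p,Rt=tool((.457,.236,.108),-88.5,lift=.1);print(p)
plan(p,R0); plan(p,Rt,cur=(p,R0)); plan(p,R0@R.from_euler('z',90,degrees=True).as_matrix(),cur=(p,R0));
E
```

```text
[0.45354464 0.36795477 0.33663071]
n 7 row [-0.876, -0.339, 0.241, 0.0, -0.0, -0.0]
n 23 row [0.0, -0.0, -0.0, -0.062, -0.25, 0.935]
n 14 row [0.0, -0.0, -0.0, -0.0, -0.0, 0.935]
```

```bash
python3 -m inch '[[-0.876,-0.339,0.241,0,0,0],[-0.876,-0.339,0.241,0,0,0],[-0.876,-0.339,0.241,0,0,0],[-0.876,-0.339,0.241,0,0,0],[-0.876,-0.339,0.241,0,0,0]]' 1 40
python3 -m inch '[[-0.876,-0.339,0.241,0,0,0],[-0.876,-0.339,0.241,0,0,0],[0,0,0,-0.06,-0.25,0.935],[0,0,0,-0.06,-0.25,0.935],[0,0,0,-0.06,-0.25,0.935]]'
python3 -m inch '[[0,0,0,-0.06,-0.25,0.935],[0,0,0,-0.06,-0.25,0.935],[0,0,0,-0.06,-0.25,0.935],[0,0,0,-0.06,-0.25,0.935],[0,0,0,-0.06,-0.25,0.935]]'
python3 -m inch '[[0,0,0,-0.06,-0.25,0.935],[0,0,0,-0.06,-0.25,0.935],[0,0,0,-0.06,-0.25,0.935],[0,0,0,-0.06,-0.25,0.935],[0,0,0,-0.06,-0.25,0.935]]'
python3 -m inch '[[0,0,0,-0.06,-0.25,0.935],[0,0,0,-0.06,-0.25,0.935],[0,0,0,-0.06,-0.25,0.935],[0,0,0,-0.06,-0.25,0.935],[0,0,0,-0.06,-0.25,0.935]]'
python3 -m inch '[[0,0,0,-0.06,-0.25,0.935],[0,0,0,-0.06,-0.25,0.935],[0,0,0,-0.06,-0.25,0.935],[0,0,0,-0.06,-0.25,0.935],[0,0,0,-0.06,-0.25,0.935]]'
python3 - <<'E'
from h import *
print(r.read_state()['joint_positions'].round(2))
p,Rt=tool((.457,.236,.108),-88.5,lift=.1);plan(p,Rt,n=1)
c=snap('wrist','w1.png')
for q in [(.457,.236,.108),(.457-.052,.234,.108),(.457+.052,.237,.108)]: print(proj(c,q))
E
```

```text
time: 0.52
ee_pos: [0.4034, 0.4216, 0.3559]
eef_rot: [0.226, 0.974, -0.0, -0.0]
ft_force: [0.5, 0.7, -0.7]
width: 0.087
grip_force: 0.0
time: 0.93
ee_pos: [0.4542, 0.367, 0.3367]
eef_rot: [0.389, 0.92, 0.0, 0.047]
ft_force: [-1.0, 0.0, -0.3]
width: 0.0869
grip_force: 0.0
time: 1.35
ee_pos: [0.4534, 0.3679, 0.337]
eef_rot: [0.626, 0.771, 0.001, 0.12]
ft_force: [0.4, -0.8, -0.2]
width: 0.0871
grip_force: 0.0
time: 1.77
ee_pos: [0.4534, 0.368, 0.337]
eef_rot: [0.81, 0.557, 0.001, 0.183]
ft_force: [0.8, 0.8, -0.3]
width: 0.0868
grip_force: 0.0
time: 2.18
ee_pos: [0.4533, 0.3681, 0.3369]
eef_rot: [0.927, 0.296, 0.002, 0.23]
ft_force: [0.7, 0.3, -0.3]
width: 0.0868
grip_force: 0.0
time: 2.6
ee_pos: [0.4534, 0.3681, 0.3369]
eef_rot: [0.966, 0.01, 0.002, 0.258]
ft_force: [-0.1, 0.0, -0.8]
width: 0.0868
grip_force: 0.0
[-1.22  0.45  0.48  1.55  0.18  1.54 -2.33]
n 1 row [0.004, 0.001, 0.008, -0.006, 0.037, -0.037]
[255.2 196.7]
[256.  251.5]
[255.3 134.6]
```

View pics/w1.png

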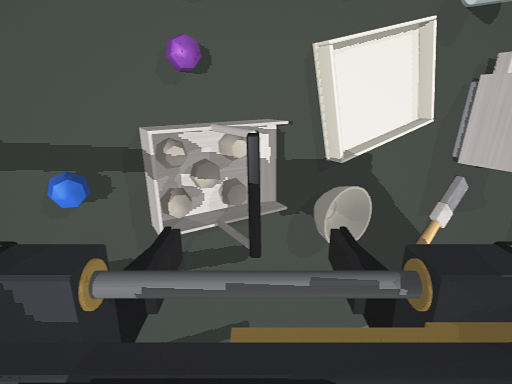

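The plate shows edge-on from (253,133) to (256,255), within 2 px of the prediction, so the approach is aligned. I'll descend and grip.

```bash
python3 -m inch '[[0.01,0,0.5,0,0.037,-0.037],[0,0,0.5,0,0,0],[0,0,0.5,0,0,0],[0,0,0.5,0,0,0],[0,0,0.5,0,0,0]]' 1 45
python3 -m inch '[[0,0,0,0,0,0],[0,0,0,0,0,0],[0,0,0,0,0,0],[0,0,0,0,0,0],[0,0,0,0,0,0]]' -1 45
python3 -m inch '[[0,0,0,0,0,0],[0,0,0,0,0,0],[0,0,0,0,0,0],[0,0,0,0,0,0],[0,0,0,0,0,0]]'
python3 -c "
from h import *
s=r.read_state();print(s['joint_positions'].round(2));Rt=R.from_quat(s['eef_rot']).as_matrix();print(s['ee_pos']+.164*Rt[:,2]); print(Rt.T@[0,0,1])"
```

```text
time: 3.07
ee_pos: [0.4552, 0.3177, 0.2496]
eef_rot: [0.966, 0.017, 0.003, 0.258]
ft_force: [0.7, -0.5, 0.3]
width: 0.087
grip_force: 0.0
time: 3.48
ee_pos: [0.4555, 0.319, 0.2515]
eef_rot: [0.966, 0.016, 0.004, 0.257]
ft_force: [0.1, 0.7, -0.0]
width: 0.0615
grip_force: 0.0
time: 3.9
ee_pos: [0.4553, 0.3182, 0.2506]
eef_rot: [0.966, 0.015, 0.004, 0.258]
ft_force: [-0.2, 0.8, -0.4]
width: 0.0284
grip_force: 0.0
[-1.18  0.48  0.48  1.72  0.19  1.33 -2.33]
[0.45777631 0.236536   0.10845667]
[-0.0010125   0.49840912 -0.86694136]
```

```bash
python3 -m inch '[[0,0,0,0,0,0],[0,0,0,0,0,0],[0,0,0,0,0,0],[0,0,0,0,0,0],[0,0,0,0,0,0]]'
python3 -m inch '[[0,0,0,0,0,0],[0,0,0,0,0,0],[0,0,0,0,0,0],[0,0.05,-0.09,0,0,0],[0,0.1,-0.17,0,0,0]]'
python3 -m inch '[[0,0.2,-0.35,0,0,0],[0,0.3,-0.52,0,0,0],[0,0.4,-0.69,0,0,0],[0,0.4,-0.69,0,0,0],[0,0.4,-0.69,0,0,0]]'
python3 -m inch '[[0,0.4,-0.69,0,0,0],[0,0.2,-0.35,0,0,0],[0,0.1,-0.17,0,0,0],[0,0,0,0,0,0],[0,0,0,0,0,0]]'
python3 - <<'E'
from h import *
s=r.read_state();print(s['joint_positions'].round(2))
c=snap('side');d=snap('wrist')
m=np.hstack([cv2.resize(c['pixels'],(400,300)),cv2.resize(d['pixels'],(400,300))])
cv2.imwrite('pics/d.png',m[:,:,::-1])
E
```

```text
time: 4.32
ee_pos: [0.4553, 0.3182, 0.2504]
eef_rot: [0.966, 0.015, 0.003, 0.258]
ft_force: [0.5, 0.3, -2.9]
width: 0.0098
grip_force: 45.0
time: 4.73
ee_pos: [0.455, 0.318, 0.2622]
eef_rot: [0.966, 0.015, 0.003, 0.258]
ft_force: [0.4, 0.4, -3.7]
width: 0.0096
grip_force: 45.0
time: 5.15
ee_pos: [0.4553, 0.3174, 0.4006]
eef_rot: [0.966, 0.015, 0.003, 0.258]
ft_force: [1.4, 0.8, -4.3]
width: 0.0097
grip_force: 45.0
time: 5.57
ee_pos: [0.4554, 0.3176, 0.4536]
eef_rot: [0.966, 0.015, 0.003, 0.258]
ft_force: [0.0, 0.1, -5.2]
width: 0.0097
grip_force: 45.0
[-1.22  0.29  0.52  1.5   0.26  1.71 -2.24]
```

View pics/d.png

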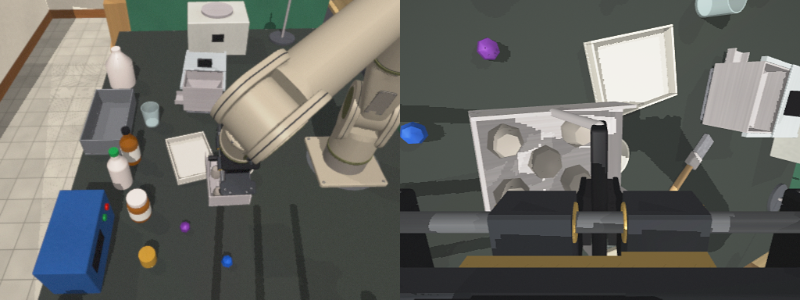

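```bash
cat >> h.py <<'E'
FC=np.array([.498,-.337]);FY=-4.
def pour(lipy,lipz,tip,lipx=0):
    f=R.from_euler('z',FY,degrees=True).as_matrix()
    lip=np.r_[FC,0]+f@[lipx,lipy,lipz]
    yaw=FY-90
    g=lip+R.from_euler('z',yaw,degrees=True).as_matrix()@R.from_euler('y',tip,degrees=True).as_matrix()@[-.083,0,.094]
    return tool(g,yaw,tip)
E
python3 - <<'E'
from h import *
a=pour(.03,.175,0);print(a[0]);plan(*a,n=23)
b=pour(.03,.175,40);print(b[0]);plan(*b,cur=a,n=10)
b=pour(.03,.175,70);print(b[0]);plan(*b,cur=a,n=20)
E
```

```text
[ 0.51160251 -0.14247501  0.41102817]
n 23 row [0.07, 0.41, 0.289, -0.0, -0.017, 0.032]
[ 0.49832655 -0.33233005  0.46186802]
n 10 row [0.0, 0.502, -0.026, 0.582, -0.0, 0.0]
[ 0.48855772 -0.47203087  0.41077567]
n 20 row [0.0, 0.439, -0.025, 0.509, 0.0, 0.0]
```

```bash
python3 -m inch '[[0.014,0.082,0.058,0,-0.003,0.006],[0.028,0.164,0.116,0,-0.007,0.013],[0.042,0.246,0.173,0,-0.01,0.019],[0.056,0.328,0.231,0,-0.014,0.026],[0.07,0.41,0.289,0,-0.017,0.032]]'
python3 -m inch '[[0.07,0.41,0.289,0,-0.017,0.032],[0.07,0.41,0.289,0,-0.017,0.032],[0.07,0.41,0.289,0,-0.017,0.032],[0.07,0.41,0.289,0,-0.017,0.032],[0.07,0.41,0.289,0,-0.017,0.032]]'
python3 -m inch '[[0.07,0.41,0.289,0,-0.017,0.032],[0.07,0.41,0.289,0,-0.017,0.032],[0.07,0.41,0.289,0,-0.017,0.032],[0.07,0.41,0.289,0,-0.017,0.032],[0.07,0.41,0.289,0,-0.017,0.032]]'
python3 -m inch '[[0.07,0.41,0.289,0,-0.017,0.032],[0.07,0.41,0.289,0,-0.017,0.032],[0.07,0.41,0.289,0,-0.017,0.032],[0.07,0.41,0.289,0,-0.017,0.032],[0.07,0.41,0.289,0,-0.017,0.032]]'
python3 -m inch '[[0.07,0.41,0.289,0,-0.017,0.032],[0.07,0.41,0.289,0,-0.017,0.032],[0.07,0.41,0.289,0,-0.017,0.032],[0.056,0.328,0.231,0,-0.014,0.026],[0.042,0.246,0.173,0,-0.01,0.019]]'
python3 -m inch '[[0.028,0.164,0.116,0,-0.007,0.013],[0.014,0.082,0.058,0,-0.003,0.006],[0,0,0,0,0,0],[0,0,0,0,0,0],[0,0,0,0,0,0]]'
python3 - <<'E'
from h import *
s=r.read_state();print(s['joint_positions'].round(2))
plan(*pour(.03,.175,0),n=1)
c=snap('scene');d=snap('wrist')
m=np.hstack([cv2.resize(c['pixels'][60:260,0:267],(400,300)),cv2.resize(d['pixels'],(400,300))])
cv2.imwrite('pics/e.png',m[:,:,::-1])
E
```

```text
time: 6.08
ee_pos: [0.4657, 0.2565, 0.4484]
eef_rot: [0.966, 0.009, 0.002, 0.258]
ft_force: [0.5, -0.2, -4.4]
width: 0.0098
grip_force: 45.0
time: 6.5
ee_pos: [0.4807, 0.1559, 0.4394]
eef_rot: [0.966, -0.002, -0.001, 0.258]
ft_force: [0.8, 0.2, -4.2]
width: 0.0098
grip_force: 45.0
time: 6.92
ee_pos: [0.4934, 0.0561, 0.4302]
eef_rot: [0.966, -0.012, -0.003, 0.258]
ft_force: [0.3, -1.1, -4.2]
width: 0.0098
grip_force: 45.0
time: 7.33
ee_pos: [0.5038, -0.0442, 0.4209]
eef_rot: [0.966, -0.023, -0.005, 0.258]
ft_force: [-0.9, -1.5, -3.6]
width: 0.0097
grip_force: 45.0
time: 7.75
ee_pos: [0.511, -0.1332, 0.4129]
eef_rot: [0.966, -0.033, -0.008, 0.258]
ft_force: [-0.3, -0.2, -4.0]
width: 0.0096
grip_force: 45.0
time: 8.17
ee_pos: [0.5126, -0.1417, 0.4118]
eef_rot: [0.966, -0.033, -0.008, 0.258]
ft_force: [0.0, -0.3, -4.4]
width: 0.0098
grip_force: 45.0
[-0.77  0.13  0.86  1.79  0.45  1.28 -1.68]
n 1 row [-0.023, 0.009, 0.028, -0.018, -0.028, 0.011]
```

View pics/e.png

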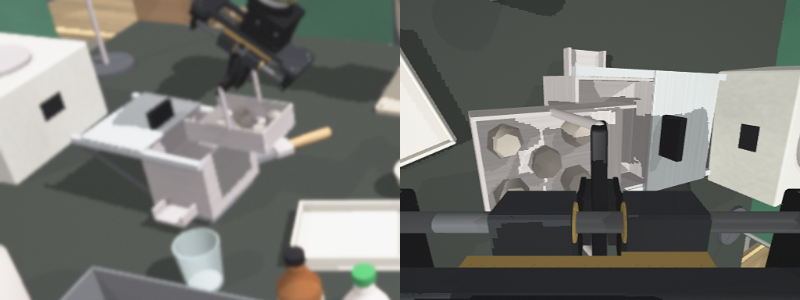

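The tray is level over the hopper's +y side with the lumps still in it. The cover grip is at (672,137) in the wrist half and the cover's front edge runs (653,70)-(648,190). A quick numeric check of the alignment comes next.

```bash
python3 - <<'E'
from h import *
d=load('wrist')
for n,u,v,z in [('grip top',665,115,.184),('grip top',662,158,.184),('grip r',686,117,.184),('grip r',682,160,.184),('cov edge',653,70,.148),('rail out',719,73,.145),('rail start',566,68,.142)]: print(n,onz(d,(u-400)*1.28,v*1.28,z))
f=R.from_euler('z',FY,degrees=True).as_matrix(); c=np.r_[FC,0]
for q in [(-.03,-.085,.184),(.03,-.085,.184),(.075,.06,.14),(.075,-.06,.14),(.088,.064,.142)]: print(q,(c+f@q).round(3),proj(d,c+f@q)/1.28+[400,0])
E
```

```text
grip top [ 0.5345 -0.3674  0.184 ]
grip top [ 0.4789 -0.3645  0.184 ]
grip r [ 0.5264 -0.4048  0.184 ]
grip r [ 0.4669 -0.402   0.184 ]
cov edge [ 0.5868 -0.3796  0.148 ]
rail out [ 0.5747 -0.5208  0.145 ]
rail start [ 0.5954 -0.2614  0.142 ]
(-0.03, -0.085, 0.184) [ 0.462 -0.42   0.184] [690.625    160.234375]
(0.03, -0.085, 0.184) [ 0.522 -0.424  0.184] [695.703125 118.203125]
(0.075, 0.06, 0.14) [ 0.577 -0.282  0.14 ] [583.90625   83.984375]
(0.075, -0.06, 0.14) [ 0.569 -0.402  0.14 ] [661.171875  82.96875 ]
(0.088, 0.064, 0.142) [ 0.59  -0.279  0.142] [581.328125  72.03125 ]
```

```bash
sed -i 's/^FC=.*/FC=np.array([.501,-.327]);FY=-3.5/' h.py; python3 - <<'E'
from h import *
b=pour(.025,.172,70);print(b[0]);plan(*b,n=25)
E
```

```text
[ 0.49243119 -0.4670988   0.40777567]
n 25 row [0.001, 0.347, -0.018, 0.407, -0.001, -0.002]
```

```bash
python3 -m inch '[[0,0.347,-0.018,0.407,0,-0.002],[0,0.347,-0.018,0.407,0,-0.002],[0,0.347,-0.018,0.407,0,-0.002],[0,0.347,-0.018,0.407,0,-0.002],[0,0.347,-0.018,0.407,0,-0.002]]'
python3 -m inch '[[0,0.347,-0.018,0.407,0,-0.002],[0,0.347,-0.018,0.407,0,-0.002],[0,0.347,-0.018,0.407,0,-0.002],[0,0.347,-0.018,0.407,0,-0.002],[0,0.347,-0.018,0.407,0,-0.002]]'
python3 -m inch '[[0,0.347,-0.018,0.407,0,-0.002],[0,0.347,-0.018,0.407,0,-0.002],[0,0.347,-0.018,0.407,0,-0.002],[0,0.347,-0.018,0.407,0,-0.002],[0,0.347,-0.018,0.407,0,-0.002]]'
python3 -m inch '[[0,0.347,-0.018,0.407,0,-0.002],[0,0.347,-0.018,0.407,0,-0.002],[0,0.347,-0.018,0.407,0,-0.002],[0,0.347,-0.018,0.407,0,-0.002],[0,0.347,-0.018,0.407,0,-0.002]]'
python3 -m inch '[[0,0.347,-0.018,0.407,0,-0.002],[0,0.347,-0.018,0.407,0,-0.002],[0,0.347,-0.018,0.407,0,-0.002],[0,0.347,-0.018,0.407,0,-0.002],[0,0.347,-0.018,0.407,0,-0.002]]'
python3 -m inch '[[0,0,0,0,0,0],[0,0,0,0,0,0],[0,0,0,0,0,0],[0,0,0,0,0,0],[0,0,0,0,0,0]]'
python3 - <<'E'
from h import *
s=r.read_state();print(s['joint_positions'].round(2))
plan(*pour(.025,.172,70),n=1)
c=snap('scene');d=snap('side')
m=np.hstack([cv2.resize(c['pixels'][60:260,0:267],(400,300)),cv2.resize(d['pixels'][20:200,160:400],(400,300))])
cv2.imwrite('pics/f.png',m[:,:,::-1])
E
```

```text
time: 8.68
ee_pos: [0.5082, -0.2041, 0.4442]
eef_rot: [0.99, -0.033, -0.003, 0.137]
ft_force: [-0.0, 0.5, -3.8]
width: 0.0097
grip_force: 45.0
time: 9.1
ee_pos: [0.5038, -0.2715, 0.4599]
eef_rot: [0.999, -0.032, 0.0, 0.016]
ft_force: [0.5, 0.1, -4.3]
width: 0.0094
grip_force: 45.0
time: 9.52
ee_pos: [0.4994, -0.3408, 0.4586]
eef_rot: [0.994, -0.031, 0.004, -0.106]
ft_force: [0.2, 1.1, -4.2]
width: 0.0095
grip_force: 45.0
time: 9.93
ee_pos: [0.4951, -0.4079, 0.441]
eef_rot: [0.974, -0.03, 0.008, -0.226]
ft_force: [-0.1, 0.4, -0.4]
width: 0.0096
grip_force: 45.0
time: 10.35
ee_pos: [0.4915, -0.4685, 0.4073]
eef_rot: [0.939, -0.028, 0.012, -0.343]
ft_force: [1.2, -0.0, -2.4]
width: 0.0096
grip_force: 45.0
time: 10.77
ee_pos: [0.4915, -0.4673, 0.4089]
eef_rot: [0.939, -0.028, 0.012, -0.342]
ft_force: [0.1, -0.7, -1.9]
width: 0.0096
grip_force: 45.0
[ 0.42  0.73  0.71  1.12 -0.85  2.02 -0.64]
n 1 row [0.023, 0.013, 0.024, 0.003, -0.027, 0.02]
```

View pics/f.png

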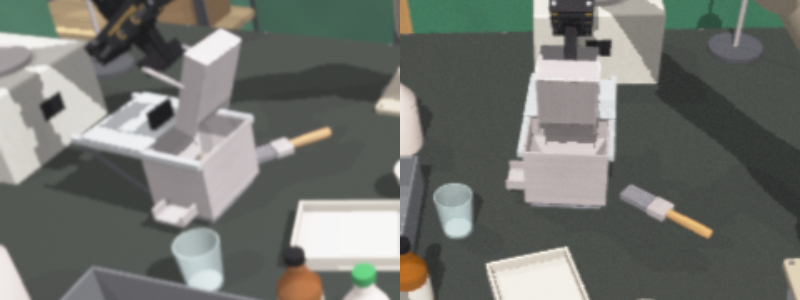

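The tray is tipped with its lip over the mouth. Wrist weight fell to about 2 N (tray alone), and no lump is visible on the bench. I'll tip back, go over the pan, and look.

```bash
python3 - <<'E'
from h import *
b=pour(.025,.195,0);plan(*b,n=13)
yaw=-75.
c=np.array([.5516,-.0236,0.]);g=c+R.from_euler('z',yaw,degrees=True).apply([-.008,0,.108])
h=tool(g+[0,0,.1],yaw); print(h[0]); plan(*h,cur=b,n=10); 
E
```

```text
n 13 row [0.002, -0.677, 0.045, -0.783, -0.003, -0.0]
[0.52830629 0.06333332 0.35002817]
n 10 row [0.082, -0.533, -0.074, -0.0, 0.135, -0.233]
```

```bash
python3 -m inch '[[0,-0.677,0.045,-0.783,-0.003,0],[0,-0.677,0.045,-0.783,-0.003,0],[0,-0.677,0.045,-0.783,-0.003,0],[0,-0.677,0.045,-0.783,-0.003,0],[0,-0.677,0.045,-0.783,-0.003,0]]'
python3 -m inch '[[0,-0.677,0.045,-0.783,-0.003,0],[0,-0.677,0.045,-0.783,-0.003,0],[0,-0.677,0.045,-0.783,-0.003,0],[0,-0.677,0.045,-0.783,-0.003,0],[0,-0.677,0.045,-0.783,-0.003,0]]'
python3 -m inch '[[0,-0.677,0.045,-0.783,-0.003,0],[0,-0.677,0.045,-0.783,-0.003,0],[0,-0.677,0.045,-0.783,-0.003,0],[0.08,-0.533,-0.074,0,0.135,-0.233],[0.08,-0.533,-0.074,0,0.135,-0.233]]'
python3 -m inch '[[0.08,-0.533,-0.074,0,0.135,-0.233],[0.08,-0.533,-0.074,0,0.135,-0.233],[0.08,-0.533,-0.074,0,0.135,-0.233],[0.08,-0.533,-0.074,0,0.135,-0.233],[0.08,-0.533,-0.074,0,0.135,-0.233]]'
python3 -m inch '[[0.08,-0.533,-0.074,0,0.135,-0.233],[0.08,-0.533,-0.074,0,0.135,-0.233],[0.08,-0.533,-0.074,0,0.135,-0.233],[0,0,0,0,0,0],[0,0,0,0,0,0]]'
python3 - <<'E'
from h import *
s=r.read_state();print(s['joint_positions'].round(2))
c=snap('scene');d=snap('wrist');e=snap('side')
m=np.hstack([cv2.resize(c['pixels'][100:250,70:270],(400,300)),cv2.resize(d['pixels'],(400,300))])
m=np.vstack([m,np.hstack([cv2.resize(e['pixels'][40:160,210:370],(400,300)),cv2.resize(e['pixels'][130:250,190:350],(400,300))])])
cv2.imwrite('pics/g.png',m[:,:,::-1])
yaw=-75.
c=np.array([.5516,-.0236,0.]);g=c+R.from_euler('z',yaw,degrees=True).apply([-.008,0,.108])
plan(*tool(g+[0,0,.1],yaw),n=1)
E
```

```text
time: 11.28
ee_pos: [0.4981, -0.3462, 0.4669]
eef_rot: [0.993, -0.031, 0.005, -0.112]
ft_force: [-0.3, 0.5, -1.9]
width: 0.0098
grip_force: 45.0
time: 11.7
ee_pos: [0.5066, -0.2115, 0.463]
eef_rot: [0.992, -0.03, -0.002, 0.121]
ft_force: [-0.6, -0.6, -3.0]
width: 0.0096
grip_force: 45.0
time: 12.12
ee_pos: [0.5196, -0.0965, 0.4138]
eef_rot: [0.967, 0.004, -0.0, 0.256]
ft_force: [0.2, -0.4, -1.7]
width: 0.0097
grip_force: 45.0
time: 12.53
ee_pos: [0.5289, 0.0034, 0.3735]
eef_rot: [0.963, 0.08, 0.021, 0.257]
ft_force: [-0.2, 0.4, -2.1]
width: 0.0095
grip_force: 45.0
time: 12.95
ee_pos: [0.5263, 0.0645, 0.3492]
eef_rot: [0.958, 0.128, 0.033, 0.256]
ft_force: [-0.7, 0.3, -2.7]
width: 0.0097
grip_force: 45.0
[-0.98  0.19  0.69  1.86  0.43  1.19 -1.78]
n 1 row [0.05, -0.023, -0.009, -0.012, 0.011, -0.015]
```

View pics/g.png

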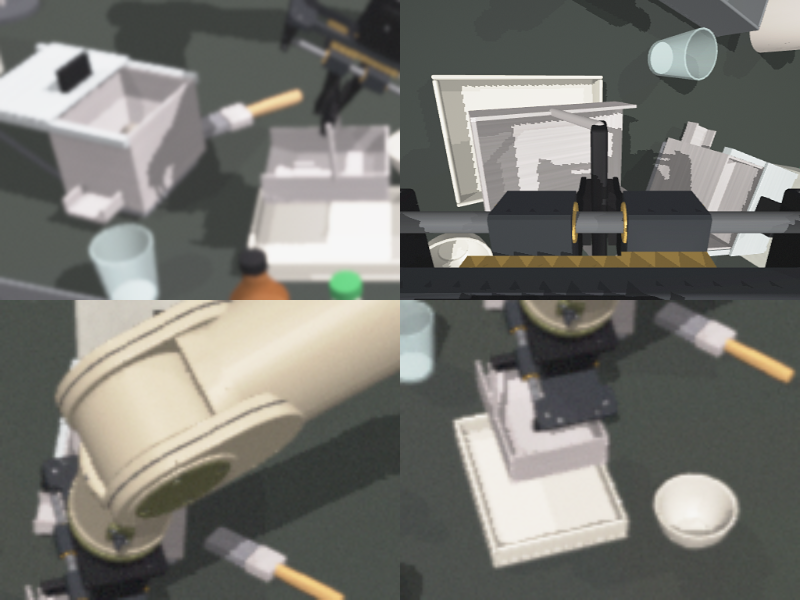

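The tray is empty (wrist half) and above the pan, with the pan's far rim at (433,77)-(603,77). I'll check the pan's pose against that.

```bash
python3 - <<'E'
from h import *
d=load('wrist')
for u,v in [(433,77),(603,77),(460,206)]: print(onz(d,(u-400)*1.28,v*1.28,.03))
Rz=R.from_euler('z',15,degrees=True)
for q in [(.076,.101,.03),(.076,-.101,.03),(-.076,.101,.03)]:
    w=np.array([.5516,-.0236,0])+Rz.apply(q);print(w.round(4),proj(d,w)/1.28+[400,0])
e=load('side')
for u,v in [(57,123),(227,222),(94,264)]: print('side',onz(e,190+u*.4,130+v*.4,.03))
s=r.read_state();Rt=R.from_quat(s['eef_rot']).as_matrix();g=s['ee_pos']+.164*Rt[:,2]
T=Rt@M.T; print('tray org',g-T@[-.008,0,.108],R.from_matrix(T).as_euler('ZYX',degrees=True).round(1))
for q in [(.075,.052,.04),(-.075,.052,.04)]: print('traycorner pred',proj(d,g-T@[-.008,0,.108]+T@q)/1.28+[400,0])
E
```

```text
[0.6014 0.0943 0.03  ]
[ 0.6533 -0.0998  0.03  ]
[0.4585 0.0545 0.03  ]
[0.5989 0.0936 0.03  ] [433.515625  79.6875  ]
[ 0.6512 -0.1015  0.03  ] [603.671875  78.90625 ]
[0.452  0.0543 0.03  ] [459.453125 210.9375  ]
side [ 0.6485 -0.0944  0.03  ]
side [0.4556 0.0582 0.03  ]
side [0.5994 0.1111 0.03  ]
tray org [ 0.54955648 -0.02478288  0.10001823] [-75.1   0.1  -0. ]
traycorner pred [637.65625  106.953125]
traycorner pred [473.671875 119.0625  ]
```

```bash
python3 -m inch '[[0.08,-0.15,0.26,0,0,0],[0,-0.15,0.26,0,0,0],[0,-0.15,0.26,0,0,0],[0,-0.15,0.26,0,0,0],[0,-0.15,0.26,0,0,0]]'
python3 -m inch '[[0,-0.15,0.26,0,0,0],[0,-0.15,0.26,0,0,0],[0,-0.07,0.12,0,0,0],[0,-0.03,0.052,0,0,0],[0,0,0,0,0,0]]'
python3 -m inch '[[0,0,0,0,0,0],[0,0,0,0,0,0],[0,0,0,0,0,0],[0,0,0,0,0,0],[0,0,0,0,0,0]]'
```

```text
time: 13.52
ee_pos: [0.5297, 0.0625, 0.2898]
eef_rot: [0.958, 0.125, 0.033, 0.256]
ft_force: [0.6, 0.1, -1.9]
width: 0.0098
grip_force: 45.0
time: 13.93
ee_pos: [0.5296, 0.063, 0.258]
eef_rot: [0.958, 0.125, 0.033, 0.256]
ft_force: [-0.8, 0.3, -1.9]
width: 0.0098
grip_force: 45.0
time: 14.35
ee_pos: [0.5296, 0.0634, 0.2583]
eef_rot: [0.958, 0.126, 0.033, 0.256]
ft_force: [-0.2, -0.7, -2.3]
width: 0.0097
grip_force: 45.0
```

```bash
python3 -m inch '[[0,-0.03,0.052,0,0,0],[0,-0.015,0.026,0,0,0],[0,0,0,0,0,0],[0,0,0,0,0,0],[0,0,0,0,0,0]]'
python3 -m inch '[[0,0,0,0,0,0],[0,0,0,0,0,0],[0,0,0,0,0,0],[0,0,0,0,0,0],[0,0,0,0,0,0]]' 0.2
python3 -m inch '[[0,0,0,0,0,0],[0,0,-0.3,0,0,0],[0,0,-0.6,0,0,0],[0,0,-0.8,0,0,0],[0,0,-0.8,0,0,0]]'
python3 -m inch '[[0,0.25,-0.8,0,0,0],[0,0.4,-0.7,0,0,0],[0,0.4,-0.7,0,0,0],[0,0,0,0,0,0],[0,0,0,0,0,0]]'
python3 - <<'E'
from h import *
s=r.read_state();print(s['joint_positions'].round(2))
c=snap('scene');d=snap('wrist')
m=np.hstack([cv2.resize(c['pixels'][100:250,70:270],(400,300)),cv2.resize(d['pixels'],(400,300))])
cv2.imwrite('pics/h.png',m[:,:,::-1])
E
```

```text
time: 14.77
ee_pos: [0.5299, 0.0636, 0.2552]
eef_rot: [0.958, 0.126, 0.034, 0.256]
ft_force: [-3.7, 2.2, 9.6]
width: 0.0098
grip_force: 45.0
time: 15.18
ee_pos: [0.5295, 0.0633, 0.2543]
eef_rot: [0.958, 0.126, 0.033, 0.256]
ft_force: [-0.4, 0.3, 0.1]
width: 0.0351
grip_force: 0.0
time: 15.6
ee_pos: [0.5163, 0.1116, 0.3418]
eef_rot: [0.958, 0.125, 0.033, 0.256]
ft_force: [0.8, 1.1, 0.4]
width: 0.0519
grip_force: 0.0
time: 16.02
ee_pos: [0.5152, 0.1187, 0.4397]
eef_rot: [0.958, 0.125, 0.035, 0.255]
ft_force: [0.3, -0.4, -1.8]
width: 0.0522
grip_force: 0.0
[-1.08  0.12  0.67  1.72  0.44  1.42 -1.81]
```

View pics/h.png

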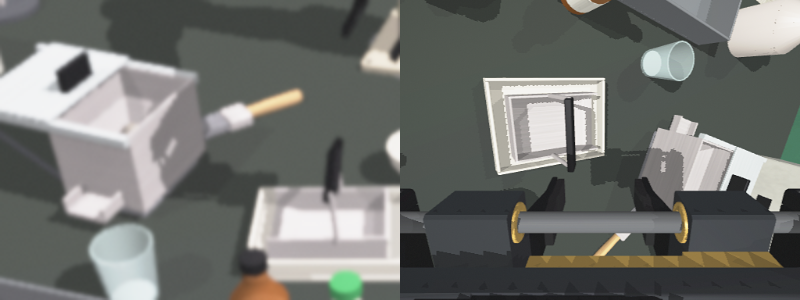

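```bash
python3 - <<'E'
from h import *
h=tool((.4965,-.409,.26),FY-90,30);print(h[0]);plan(*h)
E
```

```text
[ 0.4965 -0.409   0.424 ]
n 14 row [-0.138, 0.905, 0.283, 0.308, -0.049, 0.187]
```

```bash
python3 -m inch '[[-0.138,0.905,0.283,0.308,-0.049,0.187],[-0.138,0.905,0.283,0.308,-0.049,0.187],[-0.138,0.905,0.283,0.308,-0.049,0.187],[-0.138,0.905,0.283,0.308,-0.049,0.187],[-0.138,0.905,0.283,0.308,-0.049,0.187]]' 0.4
python3 -m inch '[[-0.138,0.905,0.283,0.308,-0.049,0.187],[-0.138,0.905,0.283,0.308,-0.049,0.187],[-0.138,0.905,0.283,0.308,-0.049,0.187],[-0.138,0.905,0.283,0.308,-0.049,0.187],[-0.138,0.905,0.283,0.308,-0.049,0.187]]'
python3 -m inch '[[-0.138,0.905,0.283,0.308,-0.049,0.187],[-0.138,0.905,0.283,0.308,-0.049,0.187],[-0.138,0.905,0.283,0.308,-0.049,0.187],[-0.138,0.905,0.283,0.308,-0.049,0.187],[0,0,0,0,0,0]]'
python3 - <<'E'
from h import *
s=r.read_state();print(s['joint_positions'].round(2))
c=snap('side');d=snap('wrist')
m=np.hstack([cv2.resize(c['pixels'][40:190,200:400],(400,300)),cv2.resize(d['pixels'],(400,300))])
cv2.imwrite('pics/i.png',m[:,:,::-1])
h=tool((.4965,-.409,.26),FY-90,30);plan(*h,n=1)
for x in (-.03,.03): print(proj(d,np.array([.4965,-.409,.184])+R.from_euler('z',FY,degrees=True).apply([x,0,0]))/1.28+[400,0])
E
```

```text
time: 16.53
ee_pos: [0.5273, -0.0719, 0.4645]
eef_rot: [0.984, 0.07, 0.021, 0.165]
ft_force: [0.3, 0.0, 0.2]
width: 0.061
grip_force: 0.0
time: 16.95
ee_pos: [0.519, -0.2626, 0.4557]
eef_rot: [0.997, 0.014, 0.01, 0.073]
ft_force: [0.2, -0.2, 0.1]
width: 0.061
grip_force: 0.0
time: 17.37
ee_pos: [0.4908, -0.4176, 0.4206]
eef_rot: [0.999, -0.038, -0.003, -0.0]
ft_force: [-2.2, -0.4, 0.1]
width: 0.0606
grip_force: 0.0
[-0.02  0.5   0.94  1.42 -0.4   1.43 -0.73]
n 1 row [0.032, -0.072, -0.039, -0.003, 0.028, -0.048]
[593.984375 187.1875  ]
[592.890625 128.984375]
```

View pics/i.png

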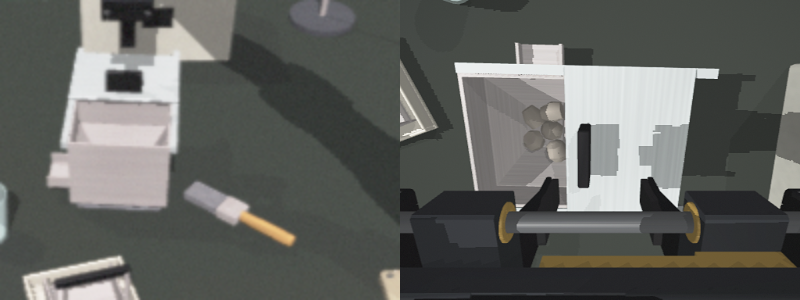

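Wrist view: all five lumps are in the hopper around (545,130), and the cover grip is at (585,156), about 8 mm nearer +y than assumed.

```bash
python3 - <<'E'
from h import *
h=tool((.498,-.402,.174),FY-90,30);print(h[0]);plan(*h,n=4)
E
```

```text
[ 0.498 -0.402  0.338]
n 4 row [0.016, -0.062, 0.528, -0.001, 0.007, -0.012]
```

```bash
python3 -m inch '[[0.016,-0.12,0.528,0,0.007,-0.012],[0.016,-0.12,0.528,0,0.007,-0.012],[0.016,0,0.528,0,0.007,-0.012],[0.016,0,0.45,0,0.007,-0.012],[0,0,0.08,0,0,0]]' 0.4 20
python3 -m inch '[[0,0,0,0,0,0],[0,0,0,0,0,0],[0,0,0,0,0,0],[0,0,0,0,0,0],[0,0,0,0,0,0]]' -1 20
python3 -m inch '[[0,0,0,0,0,0],[0,0,0,0,0,0],[0,0,0,0,0,0],[0,0,0,0,0,0],[0,0,0,0,0,0]]'
```

```text
time: 17.88
ee_pos: [0.5012, -0.3971, 0.3366]
eef_rot: [1.0, -0.026, 0.0, -0.002]
ft_force: [-0.5, 0.3, -0.3]
width: 0.061
grip_force: 0.0
time: 18.3
ee_pos: [0.5005, -0.3999, 0.3412]
eef_rot: [1.0, -0.027, 0.003, 0.0]
ft_force: [-0.6, -0.3, 0.4]
width: 0.0354
grip_force: 0.0
time: 18.72
ee_pos: [0.5004, -0.3998, 0.3404]
eef_rot: [1.0, -0.028, 0.002, -0.0]
ft_force: [0.6, 0.5, 1.1]
width: 0.0121
grip_force: 20.0
```

```bash
python3 -m inch '[[0,-0.15,0,0,0,0],[0,-0.3,0,0,0,0],[0,-0.4,0,0,0,0],[0,-0.4,0,0,0,0],[0,-0.4,0,0,0,0]]'
python3 -m inch '[[0,-0.4,0,0,0,0],[0,-0.4,0,0,0,0],[0,-0.3,0,0,0,0],[0,-0.15,0,0,0,0],[0,-0.1,0,0,0,0]]'
python3 -m inch '[[0,-0.05,0,0,0,0],[0,-0.05,0,0,0,0],[0,-0.05,0,0,0,0],[0,-0.05,0,0,0,0],[0,0,0,0,0,0]]'
```

```text
time: 19.13
ee_pos: [0.5058, -0.3324, 0.3405]
eef_rot: [1.0, -0.027, 0.004, 0.001]
ft_force: [14.9, -3.5, -6.8]
width: 0.0124
grip_force: 20.0
time: 19.55
ee_pos: [0.5084, -0.2818, 0.3411]
eef_rot: [1.0, -0.028, 0.006, 0.005]
ft_force: [18.8, -34.4, -21.9]
width: 0.0124
grip_force: 19.8
time: 19.97
ee_pos: [0.5069, -0.2787, 0.3417]
eef_rot: [0.999, -0.031, 0.006, 0.009]
ft_force: [18.0, -41.5, -23.2]
width: 0.0157
grip_force: 19.9
```

```bash
python3 -m inch '[[-0.05,0.05,0,0,0,0],[-0.05,0.05,0,0,0,0],[0,0.03,0,0,0,0],[0,0,0,0,0,0],[0,0,0,0,0,0]]'
python3 -m inch '[[0,0,0,0,0,0],[0,0,0,0,0,0],[0,0,0,0,0,0],[0,0,0,0,0,0],[0,0,0,0,0,0]]' 0.2
python3 -m inch '[[0,0,-0.4,0,0,0],[0,0,-0.8,0,0,0],[0,0,-0.8,0,0,0],[0,0,-0.4,0,0,0],[0,0,0,0,0,0]]'
python3 - <<'E'
from h import *
s=r.read_state();print(s['joint_positions'].round(2))
a=snap('scene');d=snap('wrist');c=snap('side')
m=np.hstack([cv2.resize(a['pixels'][100:250,40:240],(400,300)),cv2.resize(d['pixels'],(400,300))])
m=np.vstack([m,np.hstack([cv2.resize(c['pixels'][50:170,200:360],(400,300)),cv2.resize(c['pixels'],(400,300))])])
cv2.imwrite('pics/j.png',m[:,:,::-1])
E
```

```text
time: 20.38
ee_pos: [0.5042, -0.2812, 0.3423]
eef_rot: [1.0, -0.029, 0.007, 0.006]
ft_force: [18.5, -27.1, -11.5]
width: 0.0123
grip_force: 19.8
time: 20.8
ee_pos: [0.5031, -0.2764, 0.3401]
eef_rot: [1.0, -0.027, 0.002, -0.0]
ft_force: [-0.6, 0.0, 0.1]
width: 0.0376
grip_force: 0.0
time: 21.22
ee_pos: [0.5031, -0.2773, 0.4398]
eef_rot: [1.0, -0.027, 0.005, 0.0]
ft_force: [0.4, 0.6, 0.1]
width: 0.0518
grip_force: 0.0
[-0.39  0.29  1.    1.59 -0.25  1.39 -0.99]
```

View pics/j.png

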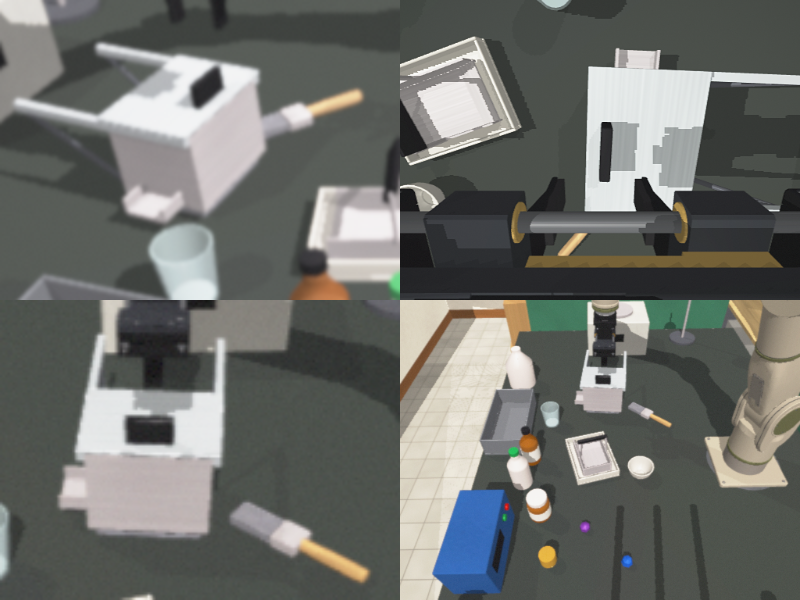

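The cover appears shut, with the tray in the pan. The stop came after about 0.12 m of travel, so I'll push it once more from behind with closed fingers, without side load, to be sure.

```bash
python3 -m inch '[[0,0.4,0,0,0,0],[0,0.7,0,0,0,0],[0,0.5,0,0,0,0],[0,0,0,0,0,0],[0,0,0,0,0,0]]' -1 20
python3 -m inch '[[0,0,0.5,0,0,0],[0,0,0.8,0,0,0],[0,0,0.7,0,0,0],[0,0,0.3,0,0,0],[0,0,0,0,0,0]]'
python3 -m inch '[[0,-0.15,0,0,0,0],[0,-0.2,0,0,0,0],[0,-0.15,0,0,0,0],[0,-0.1,0,0,0,0],[0,0,0,0,0,0]]'
python3 -m inch '[[0,-0.08,0,0,0,0],[0,-0.08,0,0,0,0],[0,-0.08,0,0,0,0],[0,0,0,0,0,0],[0,0,0,0,0,0]]'
```

```text
time: 21.78
ee_pos: [0.4986, -0.3416, 0.4348]
eef_rot: [1.0, -0.029, 0.001, -0.0]
ft_force: [0.0, 1.4, 0.6]
width: 0.0269
grip_force: 0.0
time: 22.2
ee_pos: [0.4995, -0.339, 0.3412]
eef_rot: [1.0, -0.027, -0.0, -0.001]
ft_force: [-0.3, 0.0, 1.0]
width: 0.0018
grip_force: 0.0
time: 22.62
ee_pos: [0.5016, -0.3155, 0.3451]
eef_rot: [1.0, -0.026, 0.003, -0.0]
ft_force: [-0.1, -0.4, -0.8]
width: 0.0001
grip_force: 0.0
time: 23.03
ee_pos: [0.5016, -0.3071, 0.3443]
eef_rot: [1.0, -0.027, 0.002, -0.0]
ft_force: [-0.3, -0.8, 0.1]
width: 0.0006
grip_force: 0.0
```

```bash
python3 -m inch '[[0,-0.05,0,0,0,0],[0,-0.05,0,0,0,0],[0,0,0,0,0,0],[0,0,0,0,0,0],[0,0,0,0,0,0]]'
python3 -m inch '[[0,-0.05,0,0,0,0],[0,-0.05,0,0,0,0],[0,0,0,0,0,0],[0,0,0,0,0,0],[0,0,0,0,0,0]]'
python3 -m inch '[[0,-0.05,0,0,0,0],[0,-0.05,0,0,0,0],[0,0,0,0,0,0],[0,0,0,0,0,0],[0,0,0,0,0,0]]'
```

```text
time: 23.45
ee_pos: [0.5017, -0.3033, 0.3443]
eef_rot: [1.0, -0.027, 0.002, 0.0]
ft_force: [0.5, 0.2, -0.2]
width: 0.0006
grip_force: 0.0
time: 23.87
ee_pos: [0.5019, -0.2992, 0.3443]
eef_rot: [1.0, -0.027, 0.002, -0.0]
ft_force: [0.6, -0.0, -0.2]
width: 0.0003
grip_force: 0.1
time: 24.28
ee_pos: [0.5015, -0.2976, 0.3447]
eef_rot: [1.0, -0.029, 0.003, 0.003]
ft_force: [1.9, -13.4, -6.1]
width: 0.0003
grip_force: 5.9
```

A hard stop at 13 N with no further travel, so the cover is shut. I'll back off, raise, and hand in.

```bash
python3 -m inch '[[0,0.3,0,0,0,0],[0,0.4,0,0,0,0],[0,0,-0.6,0,0,0],[0,0,-0.9,0,0,0],[0,0,-0.9,0,0,0]]'
python3 -m inch '[[0,0,-0.6,0,0,0],[0,0,0,0,0,0],[0,0,0,0,0,0],[0,0,0,0,0,0],[0,0,0,0,0,0]]'
python3 - <<'E'
from h import *
c=snap('side'); 
for q in [(.03,.045,.184),(-.03,.045,.184)]: print(proj(c,np.r_[FC,0]+R.from_euler('z',FY,degrees=True).apply(q)))
g=c['pixels'][90:120,235:290].max(2)<60; ys,xs=np.where(g); print(xs.min()+235,xs.max()+235,ys.min()+90,ys.max()+90)
print(job.close_job())
E
```

```text
time: 24.7
ee_pos: [0.4998, -0.3232, 0.4409]
eef_rot: [1.0, -0.028, 0.001, -0.0]
ft_force: [1.2, 0.3, 1.1]
width: 0.0004
grip_force: 0.0
time: 25.12
ee_pos: [0.5001, -0.3228, 0.463]
eef_rot: [1.0, -0.027, 0.001, -0.0]
ft_force: [-0.3, 0.0, -0.9]
width: 0.0003
grip_force: 0.0
[250.   97.7]
[269.9  98.1]
251 268 97 106
the job is handed in; nothing more can be done
None
```

The job is handed in at about 25 s, with no verdict returned: all five lumps were seen in the hopper, the empty tray is flat in the wash pan and released, and the cover is shut against its stop with the arm clear.

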